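# Load the front bottle from the sloped dispenser into the bottle roller

### The arm

A 6-joint arm with a two-finger parallel gripper is mounted at the origin on a cart in front of the work surface, level with it; the furniture and walls round the work are solid. World frame = base frame: x ahead of the robot, y to its left, z up, the work surface at z = 0. Lengths are in m, angles in rad, forces in N, time in s.
With the tool pointing down it reaches from about 0.275 to 0.825 m from the base axis. Payload 4.9 kg.
Tool frame: the origin (TCP) lies midway between the tips of the shut fingers; the grasp point (between the pads) lies 19 mm behind it; x points along the fingers, y is the direction in which the jaws open and shut, and the axes are right-handed (so a half turn about x gives the same grasp; the last joint's range is limited). The gripper opens to 85 mm and grips with 20 to 120 N. Pads are 22 mm wide; open, the fingers measure 114 mm over their backs; the gripper's body (76 mm by 85 mm) begins 54 mm behind the grasp point. The pads swing forward as they close: fully open they stand 13 mm farther back than shut.
Start: joints at [1.091, 0.326, -0.193, 1.052, 0, 1.437], TCP at [0.186, 0.517, 0.231] pointing down, gripper open.
Joint ranges: [-2.65, 2.65], [-0.97, 1.79], [-1.3, 1.35], [-1.93, 2.1], [-1.47, 1.37], [-3.14, 3.14]. Speed limits (rad/s): [2.57, 2.57, 3.14, 3.14, 3.14, 3.14].

### API

Orientations are given as [roll, pitch, yaw] about the fixed x, y, z axes, in that order (R = Rz(yaw) Ry(pitch) Rx(roll)).
In Python, from rig import manip, imaging gives the robot as it stands. The module is installed in compiled form; this text tells all that it offers.
- The arm moves only by the tool jog_arm, never from a script. Its argument "deltas" is one flat list of numbers, 7 for each row, row after row: the gripper's target within -1 to 1 (fully open at 1, half-way at 0, shut at -1), then the shift along the tool's x, y, z in m, then the turn, a rotation vector about the tool's x, y, z in rad. A call has 1 to 12 rows; each row shifts and turns the commanded pose from where the row before left it, along the tool's axes as they then stand; what a row does not reach is not made up. A row lasts 1/12 s, in which the tool goes at most 41.7 mm and 7.16 degrees, less where a joint would pass 70% of its speed; a pose out of reach is approached as far as the arm can. A call is refused whole if a number of a shift passes 0.0417 or a number of a turn 0.125, either way. A call with a gripper value outside its range is refused whole. The fingers move at their own pace and stop on an object; "force" is the grip in N (left out, the last holds). Time passes only in rows, so rows that do not move let the fingers close. It gives the time, the measured TCP pose, the force and the opening at its end, in the units of the state.
- manip.sense(): the state, without advancing time (a new reading comes with each control period).
- imaging.get_image(name): name is "side" or "top" or "wrist"; returns the picture (384x512x3 uint8, red, green, blue); there is no depth.
- imaging.camera_model(name): a dict with "K" (3x3 intrinsics, pixels), "dist" ([k1, k2, p1, p2, k3] as OpenCV has them; the pictures are not rectified), "R" (3x3) and "t" (3): a world point X has camera coordinates R X + t. Camera axes: x right, y down, z forward; pixel columns grow to the right and rows downward; lengths in m; the calibration is good to about 2 mm. A picture is of the moment at which its call begins: read the wrist's pose just before it. camera_model takes no time and is no camera call; for the wrist camera it gives the pose at the moment of the call.
- manip.hand_in(): hands the job in, once; it reports no verdict.
Trained networks look in the newest picture that a camera, given by its name, has taken for a name from the list of things; names that differ only in an ending like _2 or _b are one class to them, and where a whole thing is asked for, a point or a joint stands for the part that bears it (a point fixed in the world has none). Each returns a list of dicts, best first, with "confidence" (0 to 1); they miss things now and then, are a little off and sometimes report something else, mostly with a low value. They report only what shows in the picture. A call takes as long as a camera call. They do not tell look-alikes from the thing itself.
- imaging.masks_of(camera, target): "mask" (384x512 bool, what is visible of it) and "box" ([centre column, centre row, width, height] in pixels, round what is visible of it).
The state is a dict: "time_s": time; "q": joint angles; "qvel": joint speeds; "joint_efforts": joint torques, N m; "position": TCP position; "tcp_rot": TCP orientation; "wrist_force": force on the tool from outside, world axes, zero at the start; "torque": the same for the moment, N m; "opening": finger opening in m.
Only numpy, scipy, OpenCV 4.12 (cv2) and the standard library are available. Lean on these libraries where they do the work, as an engineer would, in place of code of your own. Each camera call takes 0.05 s, during which the arm holds its last target. There are 200 camera calls.

### The job

Take the front bottle out of the sloped blue dispenser lane so that the two bottles behind it roll down to the front, and load it into the bottle roller: lying on the two rollers, its base pressing the orange spring pad in and its cap held behind the grey fixed end stop, so that it stays clamped lengthwise when you let go. Do not force it, leave the other two bottles in the lane, and do not disturb the beaker or the tape roll.

Things in the scene. Friction and masses are not known exactly. Their poses are not given: they have to be found in the camera images.
- lane: Sloped bottle dispenser, fixed: grey base 215 x 134 mm, blue cheeks, two steel rails falling 8 degrees toward its own -x (front). Origin: centre of underside; z up, x up the lane, y across. Bottles lie across it, touching; the front axis at x = -0.085, z = 0.110, each next 56 mm up the slope. Cheeks at y = +-0.0565, 4 mm thick, tops level with the bottle axes; back wall 188 mm up the slope.
- lane_hold (a point): Point on the front bottle place's axis where to hold it, midway between the rails: lane x -0.085, y -0.0185, z 0.110. Neighbours touch, so a finger fits only in the notch above: come from the front with the fingers tilted 35 to 45 deg from straight down, pointing rearward and down, one over the upper rear, one under the lower front, tips at most about 8 mm past the axis. The second bottle can roll back.
- lane_stop (a point): Middle between the two upturned rail stops, 28 mm in front of the front bottle's axis, level with their tops, 6 mm below that axis (normal to the slope). Rails and stops are 8 mm wide at lane y -0.0435 and +0.0065, rail tops 28 mm under the bottle axes; between them it is open, 42 mm wide, with some 70 mm free under the front bottle. The first cross tie under the rails is 60 mm up the slope.
- bottle_front: Front bottle of the lane, the one to move: clear, purple screw cap, 103 mm long, body 56 mm diameter over the first 67 mm from the base, then a shoulder; cap 42 mm diameter. About 0.13 to 0.25 kg. Origin: centre of the base; z axis from base to cap (lane +y while in the lane). Hold it across the body 33 mm from the base.
- bottle_second: The same bottle, second in the lane, right behind the front one; same origin and axes. When the front bottle is gone it rolls to the front by itself.
- bottle_third: The same bottle, third in the lane; same origin and axes.
- roller: Bottle roller, fixed: white base 120 x 200 x 18 mm, two black free-turning rollers (28 mm diameter, axes along its own y at x = +-0.024, z = 0.040). Origin: its underside, x = 0 midway between the rollers; z up. Orange spring pad before a grey housing (top z 0.106) at the -y end, grey fixed end stop at the +y end. Pad relaxed, the gap between them is 97 mm, the bottle 103 mm.
- seat (a point): Where the loaded bottle's base centre belongs: roller x 0, y -0.0515, z 0.0745 (axis along roller y, base toward -y, cap face against the stop). To load: with the bottle's axis 24 to 28 mm above this height its cap clears the stop and its base meets the pad; push the pad in some 10 mm, lower on to the rollers keeping it pressed, let go; the spring slides the bottle the last mm to the stop.
- stop_top (a point): Top of the fixed end stop, middle of its inner face: roller x 0, y +0.0515, z 0.0725; 92 mm wide, 9 mm thick. The cap face of the loaded bottle rests on the inner face below this point.
- pad (a joint): Travel of the spring pad along the roller's -y, m: 0 relaxed, 0.018 fully in, 0.006 with a bottle properly loaded. Spring force 3 N at 0 plus 0.5 N per mm.
- pad_face (a point): Centre of the face of the orange spring pad (52 mm diameter disc, facing the roller's +y); relaxed at roller y = -0.0455, z = 0.0805. It moves with the pad.
- beaker: Bystander: glass beaker 64 x 64 x 70 mm on the bench, loose. Origin: centre of its underside.
- tape: Bystander: yellow roll of tape lying flat on the bench, 61 mm diameter, 19 mm high, loose. Origin: centre of its underside.
There are look-alikes about, which are no part of the job. What is shaped like the bottle_front but red is not meant. Leave any pink look-alike of the bottle_second alone.

How it is judged:
By the outcome, as a careful person would: the job done as asked, in the order asked, and still so for the second after the job is handed in, with the robot touching nothing.
It also fails if it takes over 43 s, if anything falls off the work surface, if the arm or the gripper's body presses on something with over 40 N, if the wrist force passes 120 N, or if a joint passes its speed limit or range.

## Working session

There is one attempt and no reset: what is moved stays moved. The work goes in short steps, Python scripts to look and compute and a tool call to move; the robot and the scene stay as the last step left them, time stands still between calls to the robot, and variables do not carry over. Pictures are saved under pics/ and viewed, about 8 in all and at most 12, crops included, and the job is handed in when it is done.

Besides the shell and the picture viewer there is one more tool, called after "Call:" as a command line: name --argument value ..., lists and objects as JSON in quotes. jog_arm: Moves the arm, as the interface text tells. Its arguments: {"type":"object","properties":{"deltas":{"type":"array","items":{"type":"number"}},"force":{"type":"number"}},"required":["deltas"]}

```bash
mkdir -p pics; python3 - <<'E'
from rig import manip, imaging
import cv2,numpy as np
s=manip.sense(); print({k:np.round(v,3).tolist() for k,v in s.items()})
ims=[]
for c in("side","top"):
    im=imaging.get_image(c); np.save(f"pics/{c}0.npy",im); ims.append(im)
    m=imaging.camera_model(c); print(c,np.round(m["K"],1).tolist(),np.round(m["dist"],3),"cam pos",np.round(-np.array(m["R"]).T@m["t"],3), "fwd",np.round(np.array(m["R"])[2],2))
    for t in("lane","bottle_front","roller","beaker","tape","pad"):
        try:
            for d in imaging.masks_of(c,t): print(c,t,round(d["confidence"],2),np.round(d["box"],0))
        except Exception as e: print(t,e)
im=np.vstack(ims)
cv2.imwrite("pics/a_side.png",cv2.resize(ims[0][:,:,::-1],(800,600)))
cv2.imwrite("pics/a_top.png",cv2.resize(ims[1][:,:,::-1],(800,600)))
print(manip.sense()["time_s"])
E
```

```text
{'time_s': 0.0, 'q': [1.091, 0.327, -0.194, 1.052, -0.0, 1.437], 'qvel': [0.001, 0.001, 0.0, -0.001, -0.001, -0.001], 'joint_efforts': [0.0, -44.34, 26.244, 0.016, -0.0, 0.0], 'position': [0.186, 0.517, 0.23], 'tcp_rot': [-1.705, 1.569, -2.05], 'wrist_force': [0.099, -0.732, -0.339], 'torque': [0.014, 0.012, -0.004], 'opening': 0.085}
side [[366.4, 0.0, 251.5], [0.0, 366.4, 186.1], [0.0, 0.0, 1.0]] [-0.007  0.     0.     0.     0.   ] cam pos [ 1.067 -0.236  0.967] fwd [-0.45  0.26 -0.86]
side bottle_front 0.94 [274. 145.  34.  26.]
side bottle_front 0.84 [330. 147.  34.  28.]
side bottle_front 0.43 [174. 232.  15.  14.]
side roller 0.8 [193. 238.  81.  72.]
side beaker 0.64 [276. 252.  26.  35.]
side pad 0.65 [176. 236.  18.  13.]
top [[431.3, 0.0, 255.8], [0.0, 431.3, 196.4], [0.0, 0.0, 1.0]] [-0.135  0.     0.     0.     0.   ] cam pos [0.449 0.022 1.289] fwd [ 0.13 -0.01 -0.99]
top lane 0.58 [208. 193.  51.  81.]
top bottle_front 0.78 [206. 223.  38.  19.]
top bottle_front 0.7 [147. 208.  41.  18.]
top roller 0.64 [321. 198.  78.  47.]
top beaker 0.96 [265. 138.  22.  25.]
top tape 0.81 [263. 262.  20.  23.]
top pad 0.67 [341. 191.  14.  18.]
0.7
```

View pics/a_side.png

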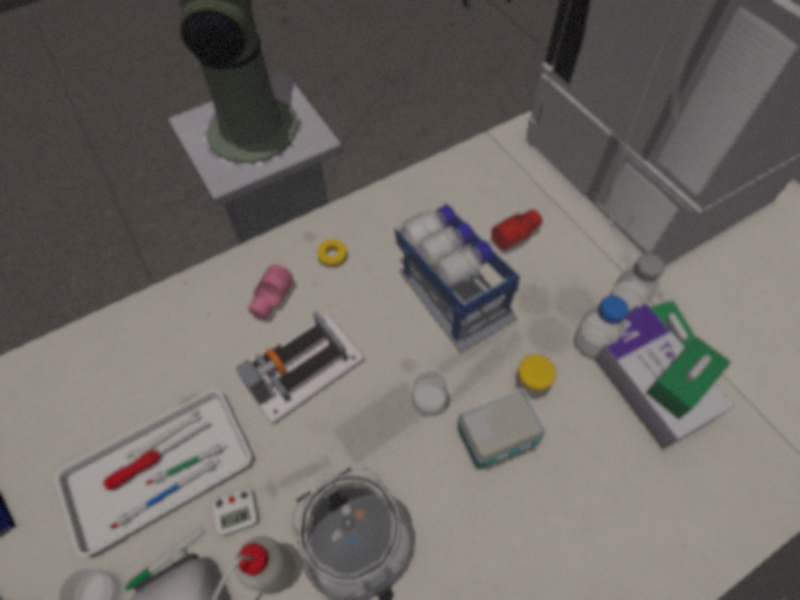

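View pics/a_top.png

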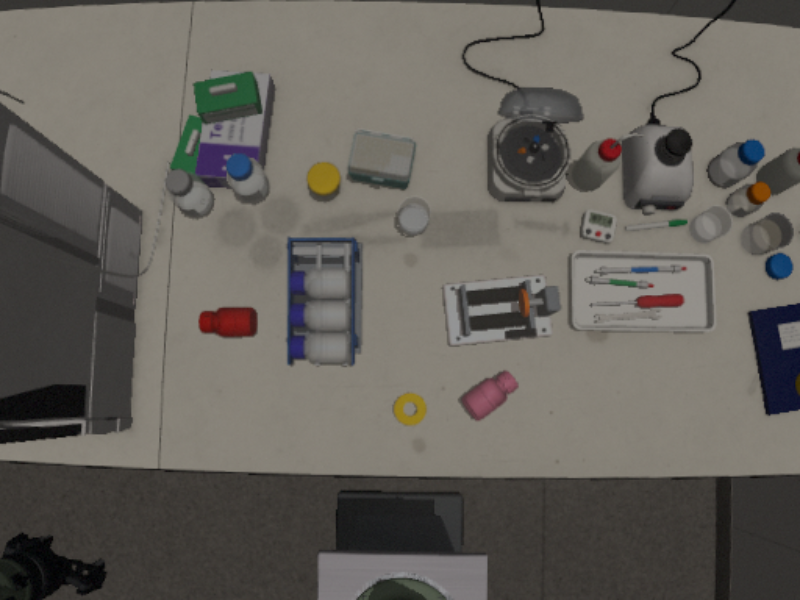

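```bash
cat > h.py <<'E'
from rig import manip, imaging
import numpy as np, cv2
from scipy.spatial.transform import Rotation as Ro
def model(c): 
    m=imaging.camera_model(c); return {k:np.array(v,float) for k,v in m.items()}
def proj(m,X): return cv2.projectPoints(np.atleast_2d(np.array(X,float)),cv2.Rodrigues(m["R"])[0],m["t"],m["K"],m["dist"])[0][:,0]
def atz(m,px,z):
    u=cv2.undistortPoints(np.array(px,float).reshape(-1,1,2),m["K"],m["dist"])[:,0]
    d=np.c_[u,np.ones(len(u))]@m["R"]; c=-m["R"].T@m["t"]; z=np.broadcast_to(z,len(u))
    return c+d*((z-c[2])/d[:,2])[:,None]
def T(x,y,yaw,P):
    P=np.atleast_2d(P).astype(float); c,s=np.cos(yaw),np.sin(yaw)
    return np.c_[x+c*P[:,0]-s*P[:,1],y+s*P[:,0]+c*P[:,1],P[:,2]]
def Rtool(s=None):
    s=s or manip.sense(); return Ro.from_euler("xyz",s["tcp_rot"]).as_matrix()
E
python3 - <<'E'
from h import *
m=model("top")
f=512/800
P=lambda l:np.array(l)*f
print("bottle front",atz(m,P([[328,349]]),.125), "cap/base ends",atz(m,P([[290,349],[354,348]]),.11))
print("cheek corners FL FR BL BR",np.round(atz(m,P([[288,364],[357,364],[288,238],[357,238]]),[.107,.107,.136,.136]),3))
print("roller base corners",np.round(atz(m,P([[445,285],[447,345],[553,337],[545,276]]),.018),3))
print("beaker,tape,pink",np.round(atz(m,P([[413,217],[410,408],[488,395]]),[.035,.01,.03]),3))
w=model("wrist");s=manip.sense();R=Rtool(s)
print("R tool",np.round(R,2).tolist()); print("cam in tool", R.T@(-w["R"].T@w["t"]-np.array(s["position"])), "cam axes in tool (rows x,y,z)",np.round(w["R"]@R,3).tolist(),w["K"][0,0])
im=np.load("pics/top0.npy")[140:245,175:370]
cv2.imwrite("pics/b.png",cv2.resize(im[:,:,::-1],None,fx=4,fy=4,interpolation=cv2.INTER_CUBIC))
E
```

```text
bottle front [[0.52412692 0.13607105 0.125     ]] cap/base ends [[0.52364459 0.20438903 0.11      ]
 [0.52779499 0.09199817 0.11      ]]
cheek corners FL FR BL BR [[0.497 0.207 0.107]
 [0.5   0.086 0.107]
 [0.717 0.212 0.136]
 [0.719 0.091 0.136]]
roller base corners [[ 0.658 -0.073  0.018]
 [ 0.543 -0.078  0.018]
 [ 0.562 -0.281  0.018]
 [ 0.68  -0.267  0.018]]
beaker,tape,pink [[ 0.786 -0.009  0.035]
 [ 0.423 -0.01   0.01 ]
 [ 0.45  -0.155  0.03 ]]
R tool [[0.0, 0.34, 0.94], [0.0, 0.94, -0.34], [-1.0, 0.0, 0.0]]
cam in tool [-0.14338802 -0.00056476 -0.07490619] cam axes in tool (rows x,y,z) [[0.001, 1.0, 0.0], [-0.294, 0.0, 0.956], [0.956, -0.001, 0.294]] 297.62144372890623
```

View pics/b.png

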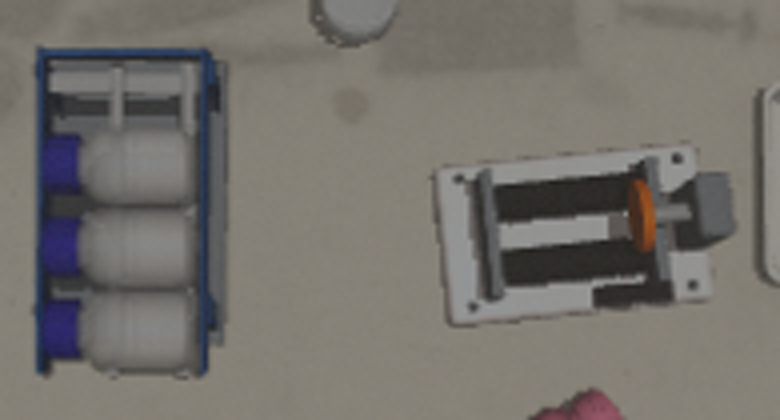

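The candidates (512-px top image) are the front lane bottle (210,223), second (208,201), third (208,180), red (147,206) and pink (313,252). I choose the clear, purple-capped one nearest the robot. The crop confirms it, with its cap toward +y. The roller pad is on the −y side.

```bash
cat >> h.py <<'E'
def Rt(tilt,yaw): # tool x tilted from down toward +x(yaw), jaws in vertical plane
    t=np.radians(tilt); s,c=np.sin(t),np.cos(t)
    return Ro.from_euler("z",yaw).as_matrix()@np.array([[s,c,0],[0,0,-1],[-c,s,0]])
def plan(p1,R1,N,s=None):
    s=s or manip.sense(); R0=Rtool(s); p=R0.T@(np.array(p1)-s["position"])
    w=Ro.from_matrix(R0.T@R1).as_rotvec()/N
    v=np.linalg.solve(sum(Ro.from_rotvec(w*k).as_matrix() for k in range(N)),p)
    print(N,"rows: v",np.round(v,4),"w",np.round(w,4),"|v|",round(np.linalg.norm(v),4),"|w|",round(np.linalg.norm(w),4))
E
python3 - <<'E'
from h import *
A=T(.611,.148,.015,[[-.085,-.0185,.11]])[0]; R=Rt(42,.015)
print(A, A-.1*R[:,0]); plan(A-.1*R[:,0],R,22)
plan([.36,.30,.25],Rt(42,.4),12)
E
```

```text
[0.52628705 0.12822713 0.11      ] [0.45938152 0.12722347 0.18431448]
22 rows: v [ 0.0034 -0.0022  0.0225] w [ 0.0524 -0.0201  0.0291] |v| 0.0229 |w| 0.0632
12 rows: v [-0.0017 -0.0038  0.0236] w [ 0.0656 -0.0252  0.0575] |v| 0.024 |w| 0.0908
```

Call:
jog_arm --deltas '[1, 0.0034, -0.0022, 0.0225, 0.0524, -0.0201, 0.0291, 1, 0.0034, -0.0022, 0.0225, 0.0524, -0.0201, 0.0291, 1, 0.0034, -0.0022, 0.0225, 0.0524, -0.0201, 0.0291, 1, 0.0034, -0.0022, 0.0225, 0.0524, -0.0201, 0.0291, 1, 0.0034, -0.0022, 0.0225, 0.0524, -0.0201, 0.0291, 1, 0.0034, -0.0022, 0.0225, 0.0524, -0.0201, 0.0291, 1, 0.0034, -0.0022, 0.0225, 0.0524, -0.0201, 0.0291, 1, 0.0034, -0.0022, 0.0225, 0.0524, -0.0201, 0.0291, 1, 0.0034, -0.0022, 0.0225, 0.0524, -0.0201, 0.0291, 1, 0.0034, -0.0022, 0.0225, 0.0524, -0.0201, 0.0291, 1, 0.0034, -0.0022, 0.0225, 0.0524, -0.0201, 0.0291]'

```text
time_s: 1.62
position: [0.3781, 0.3595, 0.2086]
tcp_rot: [1.26, 1.185, 0.328]
wrist_force: [-0.2, -0.1, -0.5]
opening: 0.0854
```

Call:
jog_arm --deltas '[1, 0.0034, -0.0022, 0.0225, 0.0524, -0.0201, 0.0291, 1, 0.0034, -0.0022, 0.0225, 0.0524, -0.0201, 0.0291, 1, 0.0034, -0.0022, 0.0225, 0.0524, -0.0201, 0.0291, 1, 0.0034, -0.0022, 0.0225, 0.0524, -0.0201, 0.0291, 1, 0.0034, -0.0022, 0.0225, 0.0524, -0.0201, 0.0291, 1, 0.0034, -0.0022, 0.0225, 0.0524, -0.0201, 0.0291, 1, 0.0034, -0.0022, 0.0225, 0.0524, -0.0201, 0.0291, 1, 0.0034, -0.0022, 0.0225, 0.0524, -0.0201, 0.0291, 1, 0.0034, -0.0022, 0.0225, 0.0524, -0.0201, 0.0291, 1, 0.0034, -0.0022, 0.0225, 0.0524, -0.0201, 0.0291, 1, 0.0034, -0.0022, 0.0225, 0.0524, -0.0201, 0.0291, 1, 0, 0, 0, 0, 0, 0]'

```text
time_s: 2.62
position: [0.4567, 0.1241, 0.1824]
tcp_rot: [1.57, 0.84, 0.009]
wrist_force: [-0.8, -0.6, -0.9]
opening: 0.0853
```

```bash
python3 - <<'E'
from h import *
s=manip.sense(); print(s["time_s"],np.round(s["position"],4),np.round(Rtool(s),3).tolist(),np.round(s["q"],2))
w=model("wrist"); im=imaging.get_image("wrist"); cv2.imwrite("pics/w1.png",im[:,:,::-1]); np.savez("pics/w1.npz",im=im,**w)
lane=lambda P:T(.611,.148,.015,P)
s8,c8=np.sin(.1396),np.cos(.1396)
print("pred: axis base end, cap end, hold, stop mid",np.round(proj(w,lane([[-.085,-.0515,.11],[-.085,.0515,.11],[-.085,-.0185,.11],[-.085-.028*c8+.006*s8,-.0185,.11-.028*s8-.006*c8]]))))
E
```

```text
2.6167 [0.4567 0.1241 0.1824] [[0.668, 0.744, 0.01], [0.006, 0.007, -1.0], [-0.744, 0.668, 0.0]] [ 0.18 -0.11 -1.19 -0.23 -0.12  1.7 ]
pred: axis base end, cap end, hold, stop mid [[258. 220.]
 [258.  99.]
 [258. 185.]
 [226. 188.]]
```

View pics/w1.png

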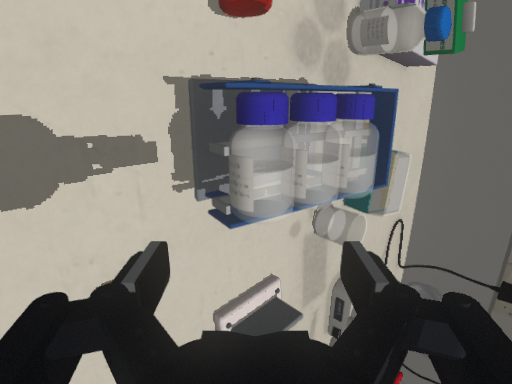

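```bash
cat >> h.py <<'E'
def rings(): # bottle points, own frame, z base->cap
    a=np.linspace(0,2*np.pi,60,endpoint=False); out=[]
    for r,z in((.026,0),(.028,.002),(.028,.067),(.021,.085),(.021,.103)): out.append(np.c_[r*np.cos(a),r*np.sin(a),np.full(60,z)])
    return np.vstack(out)
def lane_bottle(k,x,y,yaw):
    B=rings(); s8,c8=np.sin(np.radians(8)),np.cos(np.radians(8))
    return T(x,y,yaw,np.c_[-.085+.056*k*c8+B[:,0],-.0515+B[:,2],.11+.056*k*s8+B[:,1]])
def hull(c,P): return cv2.convexHull(proj(c,P).astype(np.float32))[:,0]
E
python3 - <<'E'
from h import *
from scipy.optimize import least_squares
w=dict(np.load("pics/w1.npz")); 
for t in("bottle_front","lane","roller"):
    for d in imaging.masks_of("wrist",t):
        b=np.array(d["box"]); print(t,round(d["confidence"],2),"edges L T R B",np.round([b[0]-b[2]/2,b[1]-b[3]/2,b[0]+b[2]/2,b[1]+b[3]/2],1))
def e(h): return np.r_[h.min(0),h.max(0)]
for k in range(3): print(k,np.round(e(hull(w,lane_bottle(k,.611,.148,.015))),1))
s8,c8=np.sin(.1396),np.cos(.1396)
L=lambda u,n,y:[-.085+u*c8-n*s8,y,.11+u*s8+n*c8]
P=[L(-.028,-.006,-.0435),L(-.028,-.006,.0065),L(.188,0,.0565),L(.188,0,-.0565)]
print("stops, back corners",np.round(proj(w,T(.611,.148,.015,P)),0).tolist())
im=w["im"].copy()
for k in range(3): cv2.polylines(im,[hull(w,lane_bottle(k,.611,.148,.015)).round().astype(int)],True,(255,0,0),1)
cv2.imwrite("pics/w1o.png",cv2.resize(im[60:260,150:420,::-1],None,fx=2.9,fy=2.9,interpolation=cv2.INTER_CUBIC))
E
```

```text
bottle_front 0.97 edges L T R B [225.9  91.8 298.5 223. ]
bottle_front 0.75 edges L T R B [214.7   1.8 274.9  16.4]
lane 0.96 edges L T R B [187.   78.2 395.8 229.2]
lane 0.61 edges L T R B [333.4  96.6 379.6 202.4]
roller 0.64 edges L T R B [214.7 274.6 303.5 334.6]
0 [224.   99.3 292.6 233.2]
1 [276.6  99.  339.4 217.8]
2 [316.8  99.1 376.5 205.5]
stops, back corners [[227.0, 217.0], [225.0, 158.0], [394.0, 95.0], [383.0, 190.0]]
```

View pics/w1o.png

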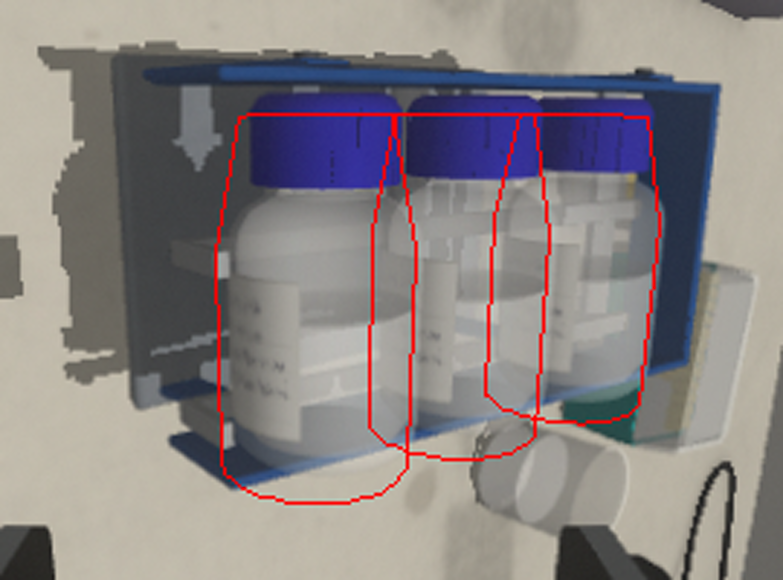

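```bash
cat > fit.py <<'E'
from h import *
from scipy.optimize import least_squares
w=dict(np.load("pics/w1.npz")); t=model("top")
B=rings(); cap=slice(180,300); body=slice(0,180)
f=512/800
def pred(p):
    x,y,yaw,dz=p; o=[]
    for k in range(3):
        P=lane_bottle(k,x,y,yaw)+[0,0,dz]; c=proj(w,P[cap]); b=proj(w,P[body])
        o+=[c[:,0].min() if k<2 else None,c[:,0].max(),c[:,1].min(),b[:,0].max()]
        if k==0: o+=[b[:,0].min(),b[:,1].max()]
    for k in range(3):
        P=lane_bottle(k,x,y,yaw)+[0,0,dz]; c=proj(t,P); o+=[c[:,0].min(),c[:,0].max()]
        if k==0:o+=[c[:,1].max()]
    return [v for v in o if v is not None]
obs=[236.2,289,92.4,293, 228.6,222, 290.3,335.5,93.1,339, 374.8,93.4,378.3]
q=lambda c,r:[175+c/4,140+r/4]
ob2=[q(42,0)[0],q(196,0)[0],q(0,374)[1],q(42,0)[0],q(195,0)[0],q(42,0)[0],q(196,0)[0]]
obs=np.array(obs+ob2)
sol=least_squares(lambda p:np.r_[(np.array(pred(p))-obs)/1.5,p[3]/.003],[.611,.15,.015,0],loss="soft_l1",x_scale=[.01,.01,.02,.01],diff_step=1e-3)
print(np.round(sol.x,4)); print(np.round(np.array(pred(sol.x))-obs,1))
E
python3 fit.py
```

```text
[ 0.6174  0.1532  0.0087 -0.0027]
[-0.1 -0.6 -0.8  2.6 -0.3  1.5 -1.5  0.7 -0.4  2.2 -0.8  0.5 -0.7 -0.7
  0.  -2.4 -0.5  0.5 -0.3  0.4]
```

```bash
python3 - <<'E'
from h import *
A=T(.6174,.1532,.009,[[-.085,-.0185,.109]])[0]; R=Rt(43,.009); print(A)
s=manip.sense(); plan(A-.07*R[:,0],R,5,s)
s2=dict(s,position=A-.07*R[:,0],tcp_rot=Ro.from_matrix(R).as_euler("xyz")); plan(A+.011*R[:,0],R,8,s2)
E
```

```text
[0.53256994 0.13393576 0.109     ]
5 rows: v [ 0.0071  0.0004 -0.0011] w [ 0.0009 -0.001   0.0033] |v| 0.0072 |w| 0.0036
8 rows: v [ 0.0101 -0.     -0.    ] w [ 0. -0. -0.] |v| 0.0101 |w| 0.0
```

Call:
jog_arm --deltas '[1, 0.0071, 0.0004, -0.0011, 0.0009, -0.001, 0.0033, 1, 0.0071, 0.0004, -0.0011, 0.0009, -0.001, 0.0033, 1, 0.0071, 0.0004, -0.0011, 0.0009, -0.001, 0.0033, 1, 0.0071, 0.0004, -0.0011, 0.0009, -0.001, 0.0033, 1, 0.0071, 0.0004, -0.0011, 0.0009, -0.001, 0.0033, 1, 0, 0, 0, 0, 0, 0, 1, 0, 0, 0, 0, 0, 0, 1, 0, 0, 0, 0, 0, 0]'

```text
time_s: 3.48
position: [0.4841, 0.1334, 0.1598]
tcp_rot: [1.57, 0.821, 0.009]
wrist_force: [0.2, -0.2, 0.0]
opening: 0.0856
```

```bash
python3 - <<'E'
from h import *
A=T(.6174,.1532,.009,[[-.085,-.0185,.109]])[0]; R=Rt(43,.009)
w=model("wrist"); s=manip.sense(); im=imaging.get_image("wrist"); np.savez("pics/w2.npz",im=im,**w)
print(s["time_s"],np.round(s["position"],4),"axis in tool from TCP",Rtool(s).T@(A-s["position"]), "target 0.07,0,0"); plan(A+.011*R[:,0],R,8,s)
p=(.6174,.1532,.009)
for k in range(2): cv2.polylines(im,[hull(w,lane_bottle(k,*p)-[0,0,.001]).round().astype(int)],True,(255,0,0),1)
cv2.imwrite("pics/w2o.png",cv2.resize(im[:,:,::-1],None,fx=1.5,fy=1.5,interpolation=cv2.INTER_CUBIC))
E
```

```text
3.4833 [0.4841 0.1334 0.1598] axis in tool from TCP [ 0.07016767  0.00088599 -0.00013993] target 0.07,0,0
8 rows: v [ 0.0101  0.0001 -0.    ] w [ 0.0001 -0.      0.0001] |v| 0.0101 |w| 0.0001
```

View pics/w2o.png

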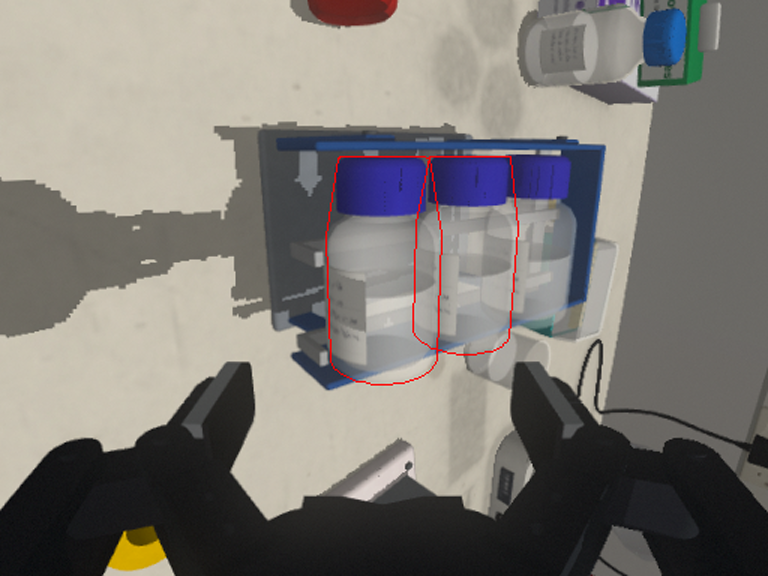

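Picture 5 (scaled 1.5×): the model outline matches the front bottle (centre column 383), and the finger tips (255 and 512) straddle it evenly. Moving in.

Call:
jog_arm --deltas '[1, 0.009, 0, 0, 0, 0, 0, 1, 0.009, 0, 0, 0, 0, 0, 1, 0.009, 0, 0, 0, 0, 0, 1, 0.009, 0, 0, 0, 0, 0, 1, 0.009, 0, 0, 0, 0, 0, 1, 0.009, 0, 0, 0, 0, 0, 1, 0.009, 0, 0, 0, 0, 0, 1, 0.009, 0, 0, 0, 0, 0, 1, 0.008, 0.001, 0, 0, 0, 0, 1, 0, 0, 0, 0, 0, 0, 1, 0, 0, 0, 0, 0, 0]'

```text
time_s: 4.45
position: [0.5394, 0.1332, 0.1016]
tcp_rot: [1.57, 0.821, 0.008]
wrist_force: [-0.5, -0.2, -0.2]
opening: 0.0854
```

```bash
python3 - <<'E'
from h import *
A=T(.6174,.1532,.009,[[-.085,-.0185,.109]])[0]
w=model("wrist"); s=manip.sense(); im=imaging.get_image("wrist")
print(s["time_s"],"axis in tool",Rtool(s).T@(A-s["position"]),s["wrist_force"],s["opening"])
cv2.imwrite("pics/w3.png",im[:,:,::-1])
E
```

```text
4.45 axis in tool [-1.00678986e-02  9.12420339e-05 -8.33627878e-04] [-0.53621795 -0.16629555 -0.20531045] 0.08537826608091977
```

View pics/w3.png

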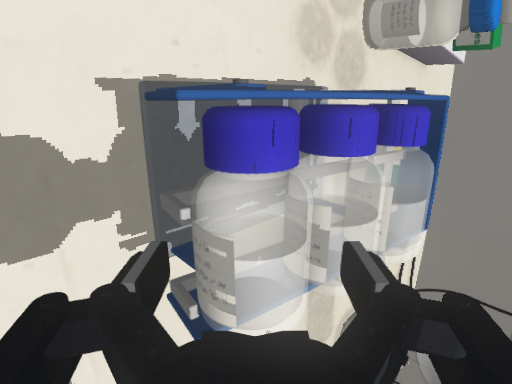

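Picture 6: the open fingers (168 and 342) sit round the body (195–308) with no contact force. Closing.

Call:
jog_arm --deltas '[-1, 0, 0, 0, 0, 0, 0, -1, 0, 0, 0, 0, 0, 0, -1, 0, 0, 0, 0, 0, 0, -1, 0, 0, 0, 0, 0, 0, -1, 0, 0, 0, 0, 0, 0, -1, 0, 0, 0, 0, 0, 0, -1, 0, 0, 0, 0, 0, 0, -1, 0, 0, 0, 0, 0, 0]' --force 50

```text
time_s: 5.17
position: [0.5406, 0.1333, 0.1043]
tcp_rot: [1.571, 0.815, 0.008]
wrist_force: [-7.2, -0.9, 13.6]
opening: 0.0543
```

Opening is 54 mm, and a 15 N push-back along the tool shows the pads gripping a bit short of the axis. I'll reopen partway, advance 4 mm and regrip.

Call:
jog_arm --deltas '[0.7, 0, 0, 0, 0, 0, 0, 0.7, 0, 0, 0, 0, 0, 0, 0.7, 0, 0, 0, 0, 0, 0, 0.7, 0.002, 0, 0, 0, 0, 0, 0.7, 0.002, 0, 0, 0, 0, 0, 0.7, 0, 0, 0, 0, 0, 0]' --force 40

```text
time_s: 5.67
position: [0.5463, 0.1335, 0.1038]
tcp_rot: [1.571, 0.808, 0.007]
wrist_force: [-14.0, -2.2, 26.0]
opening: 0.0724
```

Call:
jog_arm --deltas '[-1, 0, 0, 0, 0, 0, 0, -1, 0, 0, 0, 0, 0, 0, -1, 0, 0, 0, 0, 0, 0, -1, 0, 0, 0, 0, 0, 0, -1, 0, 0, 0, 0, 0, 0, -1, 0, 0, 0, 0, 0, 0]'

```text
time_s: 6.17
position: [0.546, 0.1337, 0.1058]
tcp_rot: [1.572, 0.805, 0.008]
wrist_force: [-31.2, -2.6, 47.9]
opening: 0.0671
```

```bash
python3 - <<'E'
from h import *
A=T(.6174,.1532,.009,[[-.085,-.0185,.109]])[0]
s=manip.sense(); im=imaging.get_image("wrist"); t=imaging.get_image("side")
print(s["time_s"],"axis in tool",Rtool(s).T@(A-s["position"]),s["wrist_force"],s["opening"],s["torque"], "tilt",np.degrees(np.arcsin(Rtool(s)[0,0])))
a=cv2.resize(im[60:360,100:420,::-1],None,fx=1.4,fy=1.4); b=cv2.resize(t[115:205,220:340,::-1],(0,0),fx=3.3,fy=3.3,interpolation=cv2.INTER_CUBIC)
c=np.zeros((420,a.shape[1]+b.shape[1]+0,3),np.uint8); c[:a.shape[0],:a.shape[1]]=a; c[:b.shape[0],a.shape[1]:]=b; cv2.imwrite("pics/w4.png",c[:, :850] if c.shape[1]<=800 else cv2.resize(c,None,fx=800/c.shape[1],fy=800/c.shape[1]))
E
```

```text
6.1667 axis in tool [-0.011634   -0.00741954 -0.00031369] [-31.16425485  -2.6308488   47.91067813] 0.06709787623999312 [-0.01937204 -3.35051975 -0.47212427] tilt 43.9022467143925
```

View pics/w4.png

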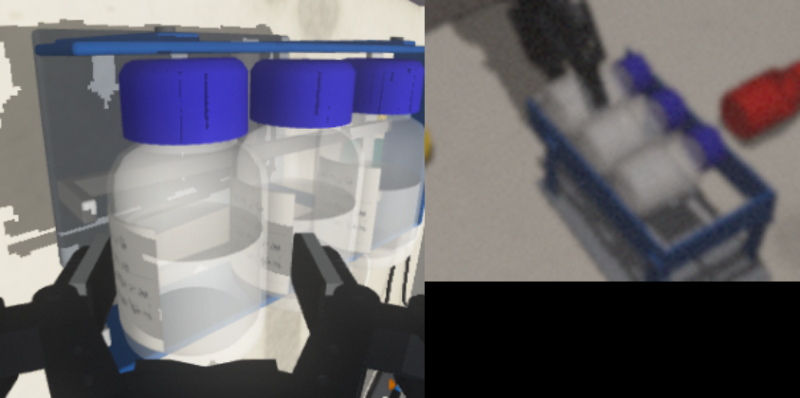

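The tool is being pushed back along its own x. The upper fingertip is nipping bottle 2 (pressing it down into the rails), so 14 mm is too deep. I'll open, back off 5 mm, tilt to 45° and regrip.

Call:
jog_arm --deltas '[0.8, -0.002, 0, 0, 0, 0, 0, 0.8, -0.003, 0, 0, 0, 0, 0.0175, 0.8, 0, 0, 0, 0, 0, 0.0175, 0.8, 0, 0, 0, 0, 0, 0, 0.8, 0, 0, 0, 0, 0, 0]' --force 40

```text
time_s: 6.68
position: [0.538, 0.1331, 0.1016]
tcp_rot: [1.57, 0.788, 0.008]
wrist_force: [0.6, 0.4, -0.2]
opening: 0.0769
```

Call:
jog_arm --deltas '[-1, 0, 0, 0, 0, 0, 0, -1, 0, 0, 0, 0, 0, 0, -1, 0, 0, 0, 0, 0, 0, -1, 0, 0, 0, 0, 0, 0, -1, 0, 0, 0, 0, 0, 0, -1, 0, 0, 0, 0, 0, 0]'

```text
time_s: 7.18
position: [0.5387, 0.1332, 0.1023]
tcp_rot: [1.57, 0.786, 0.008]
wrist_force: [-0.8, 0.2, 0.2]
opening: 0.055
```

```bash
python3 - <<'E'
from h import *
A=T(.6174,.1532,.009,[[-.085,-.0185,.109]])[0]
s=manip.sense()
print(s["time_s"],"axis in tool",Rtool(s).T@(A-s["position"]),s["wrist_force"],s["opening"],s["torque"], "tilt",np.degrees(np.arcsin(Rtool(s)[0,0])),"F tool",Rtool(s).T@s["wrist_force"])
E
```

```text
7.1833 axis in tool [-0.00903025  0.00038102 -0.00081684] [-0.81533485  0.24078197  0.17042931] 0.054967483043834385 [-0.0126237   0.69356366 -0.03416779] tilt 44.95788750572356 F tool [-0.6953441  -0.45504703 -0.24743042]
```

Clean grip: 55 mm, about 0 N outside force. Lifting straight up.

Call:
jog_arm --deltas '[-1, -0.002, 0.002, 0, 0, 0, 0, -1, -0.003, 0.003, 0, 0, 0, 0, -1, -0.004, 0.004, 0, 0, 0, 0, -1, -0.005, 0.005, 0, 0, 0, 0, -1, -0.005, 0.005, 0, 0, 0, 0, -1, -0.006, 0.006, 0, 0, 0, 0, -1, -0.008, 0.008, 0, 0, 0, 0, -1, -0.008, 0.008, 0, 0, 0, 0, -1, -0.008, 0.008, 0, 0, 0, 0, -1, -0.008, 0.008, 0, 0, 0, 0, -1, 0, 0, 0, 0, 0, 0]' --force 60

```text
time_s: 8.1
position: [0.5401, 0.1335, 0.1863]
tcp_rot: [1.572, 0.781, 0.009]
wrist_force: [1.1, 0.4, -1.3]
opening: 0.0542
```

```bash
python3 - <<'E'
from h import *
s=manip.sense(); t=imaging.get_image("top"); w=model("wrist"); s=manip.sense(); im=imaging.get_image("wrist"); np.savez("pics/w5.npz",im=im,**w)
print(s["time_s"],s["position"],s["wrist_force"],s["opening"],np.round(s["q"],2))
a=im[:,:,::-1]; b=cv2.resize(t[155:250,165:250,::-1],None,fx=3.3,fy=3.3,interpolation=cv2.INTER_CUBIC)
c=np.zeros((384,512+b.shape[1],3),np.uint8); c[:,:512]=a; c[:b.shape[0],512:]=b; cv2.imwrite("pics/w5.png",c); print(c.shape)
E
```

```text
8.15 [0.53959553 0.13343295 0.18514788] [ 0.48694334  0.21538395 -1.08620182] 0.05464675127476935 [ 0.17  0.06 -1.08 -0.35 -0.12  1.69]
(384, 792, 3)
```

View pics/w5.png

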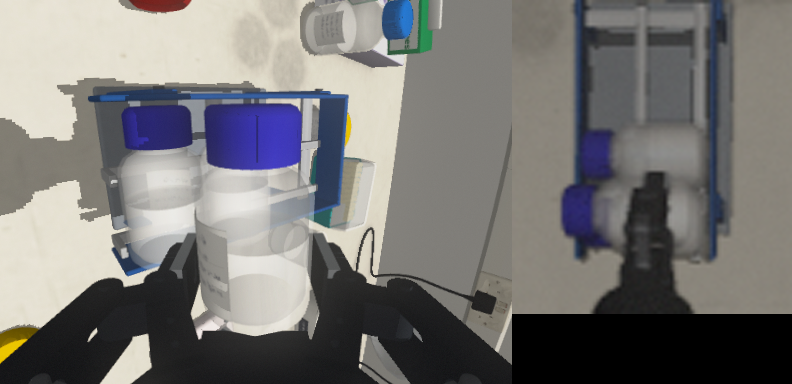

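Picture 9: the bottle is held (opening 55 mm), the second has rolled to the front stops, and the third is behind it. Next I fit the roller pose.

```bash
cat > fr.py <<'E'
from h import *
from scipy.optimize import least_squares
t=model("top"); sd=model("side")
q=lambda c,r:[175+c/4,140+r/4]
obs=np.array([q(435,168),q(450,325),q(712,299),q(695,145),q(486,169),q(498,299),q(641,216)])
P=np.array([[.06,.1,.018],[-.06,.1,.018],[-.06,-.1,.018],[.06,-.1,.018],[.046,.056,.0725],[-.046,.056,.0725],[0,-.0485,.0805]])
wt=np.array([1,1,1,1,.6,.6,.6])[:,None]
f=lambda p:(proj(t,T(*p,P))-obs)*wt
sol=least_squares(lambda p:f(p).ravel(),[.611,-.175,.09],x_scale=[.01,.01,.05],diff_step=1e-3,loss="soft_l1"); print(np.round(sol.x,4)); print(np.round(f(sol.x)/wt,1).tolist())
p=sol.x
print("side px(800): base corners",np.round(proj(sd,T(*p,P))*800/512).tolist())
E
python3 fr.py
```

```text
[ 0.6113 -0.1726  0.1119]
[[-1.2, -0.3], [-0.8, 0.4], [0.1, 0.6], [-0.4, -0.4], [3.2, -0.2], [3.6, -0.8], [2.8, 0.2]]
side px(800): base corners [[363.0, 355.0], [326.0, 309.0], [234.0, 369.0], [269.0, 421.0], [336.0, 350.0], [307.0, 313.0], [269.0, 363.0]]
```

```bash
cat >> fr.py <<'E'
def f(p):
    Q=P.copy(); Q[:4,1]+=p[3]; return (proj(t,T(*p[:3],Q))-obs)
sol=least_squares(lambda p:f(p).ravel(),[.611,-.165,.1,-.01],x_scale=[.01,.01,.05,.01],diff_step=1e-3,loss="soft_l1"); print(np.round(sol.x,4)); print(np.round(f(sol.x),1).tolist())
p=sol.x; Q=P.copy();Q[:4,1]+=p[3]
pr=proj(sd,T(*p[:3],Q)); print("side px",np.round(pr*800/512).tolist())
im=np.load("pics/side0.npy").copy()[195:285,140:250]; im=cv2.resize(im,None,fx=6,fy=6,interpolation=cv2.INTER_CUBIC)
for u in (pr-[140,195]+.5)*6: cv2.circle(im,tuple(np.int32(u)),3,(0,255,0),1)
cv2.imwrite("pics/sr.png",im[:,:,::-1])
E
python3 fr.py|tail -3
```

```text
[ 0.6104 -0.1635  0.1122 -0.011 ]
[[-0.6, -0.4], [-0.2, 0.3], [0.7, 0.5], [0.2, -0.5], [-0.0, 0.1], [0.4, -0.5], [-0.4, 0.5]]
side px [[362.0, 356.0], [325.0, 310.0], [233.0, 370.0], [268.0, 421.0], [340.0, 347.0], [311.0, 310.0], [274.0, 360.0]]
```

View pics/sr.png

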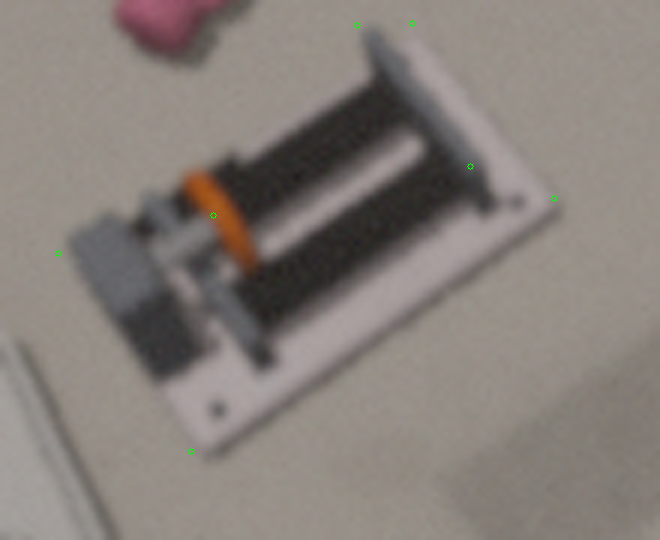

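```bash
cat >> h.py <<'E'
ROL=(.6104,-.1635,.112)
OFF=np.array([-.009,.0004,0.])  # hold point in tool frame
def tcp(H,R): return np.array(H)-R@OFF
def held(s): # bottle points in world, given state
    B=rings(); R=Rtool(s); return np.array(s["position"])+(np.c_[OFF[0]+B[:,0],OFF[1]+B[:,1],OFF[2]+.033-B[:,2]])@R.T
E
python3 - <<'E'
from h import *
w=dict(np.load("pics/w5.npz")); s=manip.sense()
h=proj(w,held(s)); c=h[180:]; b=h[:180]
print("pred cap L R top",c.min(0),c.max(0),"seen 205 302 top 103; body",b.min(0),b.max(0),"seen L195 R~312")
R1=Rt(0,.112); R0=Rt(15,.06)
pA=tcp([.56,.02,.21],R0); plan(pA,R0,10,s)
s2=dict(s,position=pA,tcp_rot=Ro.from_matrix(R0).as_euler("xyz"))
pB=tcp(T(*ROL,[[0,.003,.1345]])[0],R1); plan(pB,R1,12,s2); print(pA,pB)
E
```

```text
pred cap L R top [203.18412569 107.48232099] [299.67025035 158.52695345] seen 205 302 top 103; body [191.41688022 173.02090159] [311.75649592 341.59409773] seen L195 R~312
10 rows: v [-0.0004  0.0026  0.0114] w [-0.0045  0.0026 -0.0525] |v| 0.0117 |w| 0.0527
12 rows: v [0.0067 0.0018 0.0153] w [-0.0043  0.0006 -0.0218] |v| 0.0168 |w| 0.0222
[0.5619395  0.02011651 0.20120314] [ 0.60966721 -0.1605635   0.1255    ]
```

Call:
jog_arm --deltas '[-1, -0.0004, 0.0026, 0.0114, -0.0045, 0.0026, -0.0525, -1, -0.0004, 0.0026, 0.0114, -0.0045, 0.0026, -0.0525, -1, -0.0004, 0.0026, 0.0114, -0.0045, 0.0026, -0.0525, -1, -0.0004, 0.0026, 0.0114, -0.0045, 0.0026, -0.0525, -1, -0.0004, 0.0026, 0.0114, -0.0045, 0.0026, -0.0525, -1, -0.0004, 0.0026, 0.0114, -0.0045, 0.0026, -0.0525, -1, -0.0004, 0.0026, 0.0114, -0.0045, 0.0026, -0.0525, -1, -0.0004, 0.0026, 0.0114, -0.0045, 0.0026, -0.0525, -1, -0.0004, 0.0026, 0.0114, -0.0045, 0.0026, -0.0525, -1, -0.0004, 0.0026, 0.0114, -0.0045, 0.0026, -0.0525]'

```text
time_s: 9.03
position: [0.5617, 0.0193, 0.1989]
tcp_rot: [1.572, 1.315, 0.06]
wrist_force: [0.5, 0.4, -0.2]
opening: 0.0545
```

Call:
jog_arm --deltas '[-1, 0.0067, 0.0018, 0.0153, -0.0043, 0.0006, -0.0218, -1, 0.0067, 0.0018, 0.0153, -0.0043, 0.0006, -0.0218, -1, 0.0067, 0.0018, 0.0153, -0.0043, 0.0006, -0.0218, -1, 0.0067, 0.0018, 0.0153, -0.0043, 0.0006, -0.0218, -1, 0.0067, 0.0018, 0.0153, -0.0043, 0.0006, -0.0218, -1, 0.0067, 0.0018, 0.0153, -0.0043, 0.0006, -0.0218, -1, 0.0067, 0.0018, 0.0153, -0.0043, 0.0006, -0.0218, -1, 0.0067, 0.0018, 0.0153, -0.0043, 0.0006, -0.0218, -1, 0.0067, 0.0018, 0.0153, -0.0043, 0.0006, -0.0218, -1, 0.0067, 0.0018, 0.0153, -0.0043, 0.0006, -0.0218, -1, 0, 0, 0, 0, 0, 0, -1, 0, 0, 0, 0, 0, 0]'

```text
time_s: 10.03
position: [0.6021, -0.1307, 0.135]
tcp_rot: [1.59, 1.531, 0.121]
wrist_force: [-0.2, 1.0, -2.0]
opening: 0.0542
```

```bash
sed -i 's/OFF=np.array(.*/OFF=np.array([-.009,.0004,-.002])/' h.py; python3 - <<'E'
from h import *
w=model("wrist"); s=manip.sense(); im=imaging.get_image("wrist"); np.savez("pics/w6.npz",im=im,**w)
print(s["time_s"],s["position"],s["wrist_force"],s["opening"])
H=s["position"]+Rtool(s)@OFF; c,sn=np.cos(.112),np.sin(.112); d=H-[.6104,-.1635,0]; print("hold in roller",[c*d[0]+sn*d[1],-sn*d[0]+c*d[1],d[2]],np.round(Rtool(s),3).tolist())
X=[[.046,.0515,.0725],[-.046,.0515,.0725],[.046,.0605,.0725],[-.046,.0605,.0725],[.06,.089,.018],[-.06,.089,.018]]
pr=proj(w,T(*ROL,X)); print(np.round(pr).tolist())
im=im.copy()
for u in pr: cv2.circle(im,tuple(np.int32(u.round())),3,(0,255,0),1)
cv2.polylines(im,[hull(w,held(s)).round().astype(int)],True,(255,0,0),1)
cv2.imwrite("pics/w6.png",cv2.resize(im[:,:,::-1],None,fx=1.5,fy=1.5))
E
```

```text
10.0333 [ 0.60207493 -0.13072133  0.13495876] [-0.22734714  0.97681399 -2.02094229] 0.0542178822248177
hold in roller [np.float64(-0.0045433097468877085), np.float64(0.03549635007269987), np.float64(0.1439690462299365)] [[0.039, 0.994, 0.102], [0.005, 0.101, -0.995], [-0.999, 0.039, -0.001]]
[[321.0, 179.0], [193.0, 181.0], [322.0, 166.0], [193.0, 169.0], [323.0, 120.0], [184.0, 122.0]]
```

View pics/w6.png

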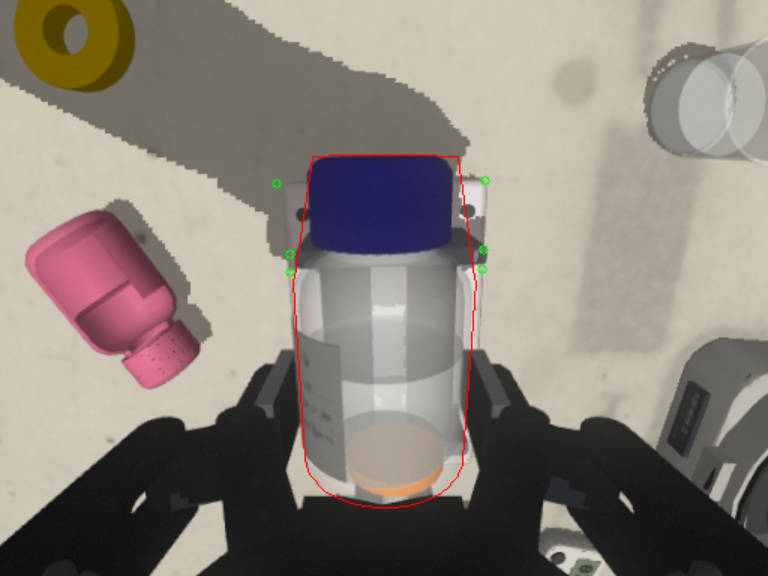

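Picture 11: the pad and rollers show through the bottle. The stop ends (290 and 484) and base edge (row ~182) match the predicted marks to 1–2 mm, so the roller pose is confirmed. Going to the pre-push pose.

```bash
sed -i 's/OFF=np.array(.*/OFF=np.array([-.009,-.001,-.002])/; s/^ROL=.*/ROL=(.6114,-.1635,.112)/' h.py; python3 - <<'E'
from h import *
R1=Rt(0,.112); s=manip.sense(); print(s["position"])
plan(tcp(T(*ROL,[[0,-.001,.1005]])[0],R1),R1,10,s)
E
```

```text
[ 0.60190119 -0.13008262  0.1356091 ]
10 rows: v [0.0044 0.0006 0.0037] w [-0.001 -0.    -0.004] |v| 0.0058 |w| 0.0041
```

Call:
jog_arm --deltas '[-1, 0.0044, 0.0006, 0.0037, -0.001, 0, -0.004, -1, 0.0044, 0.0006, 0.0037, -0.001, 0, -0.004, -1, 0.0044, 0.0006, 0.0037, -0.001, 0, -0.004, -1, 0.0044, 0.0006, 0.0037, -0.001, 0, -0.004, -1, 0.0044, 0.0006, 0.0037, -0.001, 0, -0.004, -1, 0.0044, 0.0006, 0.0037, -0.001, 0, -0.004, -1, 0.0044, 0.0006, 0.0037, -0.001, 0, -0.004, -1, 0.0044, 0.0006, 0.0037, -0.001, 0, -0.004, -1, 0.0044, 0.0006, 0.0037, -0.001, 0, -0.004, -1, 0.0044, 0.0006, 0.0037, -0.001, 0, -0.004, -1, 0, 0, 0, 0, 0, 0, -1, 0, 0, 0, 0, 0, 0]' --force 70

```text
time_s: 11.08
position: [0.6134, -0.1666, 0.0928]
tcp_rot: [1.121, 1.57, -0.337]
wrist_force: [-0.7, 0.2, -1.6]
opening: 0.0544
```

```bash
python3 - <<'E'
from h import *
R1=Rt(0,.112); s=manip.sense(); d=s["position"]+Rtool(s)@OFF-[ROL[0],ROL[1],0]; print(s["time_s"],"hold in roller",Ro.from_euler("z",-.112).apply(d),"tilt",np.round(Rtool(s)[:,0],3),"F",s["wrist_force"])
plan(tcp(T(*ROL,[[0,-.010,.0995]])[0],R1),R1,3,s)
E
```

```text
11.0833 hold in roller [ 0.00061554 -0.0012936   0.10174928] tilt [ 0.001 -0.    -1.   ] F [-0.72244629  0.22873179 -1.55140446]
3 rows: v [ 0.0008 -0.0002  0.0029] w [ 0.0002  0.0001 -0.0003] |v| 0.003 |w| 0.0004
```

Call:
jog_arm --deltas '[-1, 0.0006, -0.0002, 0.003, 0, 0, 0, -1, 0.0006, -0.0002, 0.003, 0, 0, 0, -1, 0.0006, -0.0002, 0.003, 0, 0, 0, -1, 0, 0, 0, 0, 0, 0]'

```text
time_s: 11.42
position: [0.6141, -0.1759, 0.0916]
tcp_rot: [1.201, 1.569, -0.257]
wrist_force: [-0.2, -0.3, -1.4]
opening: 0.054
```

Call:
jog_arm --deltas '[-1, 0, 0, 0.003, 0, 0, 0, -1, 0, 0, 0.003, 0, 0, 0, -1, 0, 0, 0, 0, 0, 0]'

```text
time_s: 11.67
position: [0.6146, -0.1808, 0.0916]
tcp_rot: [2.101, 1.569, 0.644]
wrist_force: [-1.4, 5.8, 0.3]
opening: 0.0536
```

Call:
jog_arm --deltas '[-1, 0, 0, 0.003, 0, 0, 0, -1, 0, 0, 0.002, 0, 0, 0, -1, 0, 0, 0, 0, 0, 0]'

```text
time_s: 11.92
position: [0.6151, -0.185, 0.0915]
tcp_rot: [2.471, 1.568, 1.013]
wrist_force: [-0.2, 7.8, 2.3]
opening: 0.0539
```

Call:
jog_arm --deltas '[-1, 0, 0, 0.0015, 0, 0, 0, -1, 0, 0, 0.001, 0, 0, 0, -1, 0, 0, 0, 0, 0, 0]'

```text
time_s: 12.17
position: [0.6153, -0.1868, 0.0916]
tcp_rot: [2.61, 1.567, 1.153]
wrist_force: [-0.2, 8.1, 2.7]
opening: 0.054
```

Call:
jog_arm --deltas '[-1, 0.003, 0, 0, 0, 0, 0, -1, 0.003, 0, 0, 0, 0, 0, -1, 0.003, 0, 0, 0, 0, 0, -1, 0.003, 0, 0, 0, 0, 0, -1, 0.003, 0, 0, 0, 0, 0, -1, 0, 0, 0, 0, 0, 0]'

```text
time_s: 12.67
position: [0.6151, -0.1865, 0.076]
tcp_rot: [2.766, 1.567, 1.31]
wrist_force: [-0.9, 8.5, 1.1]
opening: 0.0544
```

```bash
python3 - <<'E'
from h import *
s=manip.sense(); d=s["position"]+Rtool(s)@OFF-[ROL[0],ROL[1],0]; print(s["time_s"],"hold in roller",Ro.from_euler("z",-.112).apply(d),"R",np.round(Rtool(s),3).tolist(),"F",s["wrist_force"],s["torque"])
E
```

```text
12.6667 hold in roller [ 0.0001154  -0.02127769  0.08498352] R [[0.001, 0.993, 0.114], [0.004, 0.114, -0.993], [-1.0, 0.001, -0.004]] F [-0.87681234  8.48029585  1.09439643] [ 1.66775895  0.12673865 -0.1208564 ]
```

The cap is already below the stop top and hasn't touched it. Lowering on to the rollers.

Call:
jog_arm --deltas '[-1, 0.003, 0, 0, 0, 0, 0, -1, 0.003, 0, 0, 0, 0, 0, -1, 0.002, 0, 0, 0, 0, 0, -1, 0.001, 0, 0, 0, 0, 0, -1, 0, 0, 0, 0, 0, 0]'

```text
time_s: 13.08
position: [0.6152, -0.1866, 0.0673]
tcp_rot: [2.684, 1.567, 1.227]
wrist_force: [0.1, 8.3, 1.0]
opening: 0.0539
```

Call:
jog_arm --deltas '[-1, 0.001, 0, 0, 0, 0, 0, -1, 0.0005, 0, 0, 0, 0, 0, -1, 0, 0, 0, 0, 0, 0]'

```text
time_s: 13.33
position: [0.6153, -0.1867, 0.066]
tcp_rot: [2.641, 1.567, 1.185]
wrist_force: [-1.0, 8.5, 2.2]
opening: 0.0539
```

Call:
jog_arm --deltas '[-1, 0.0007, 0, 0, 0, 0, 0, -1, 0, 0, 0, 0, 0, 0]'

```text
time_s: 13.5
position: [0.6153, -0.1867, 0.0653]
tcp_rot: [2.614, 1.567, 1.158]
wrist_force: [0.0, 7.6, 3.0]
opening: 0.0538
```

Call:
jog_arm --deltas '[-1, 0.0007, 0, 0, 0, 0, 0, -1, 0, 0, 0, 0, 0, 0]'

```text
time_s: 13.67
position: [0.6154, -0.1866, 0.0646]
tcp_rot: [2.59, 1.567, 1.133]
wrist_force: [-0.9, 7.9, 2.4]
opening: 0.054
```

Call:
jog_arm --deltas '[-1, 0.001, 0, 0, 0, 0, 0, -1, 0, 0, 0, 0, 0, 0]'

```text
time_s: 13.83
position: [0.6156, -0.1868, 0.0639]
tcp_rot: [2.433, 1.567, 0.976]
wrist_force: [-1.0, 7.7, 3.5]
opening: 0.054
```

Call:
jog_arm --deltas '[-1, 0.001, 0, 0, 0, 0, 0, -1, 0, 0, 0, 0, 0, 0]'

```text
time_s: 14.0
position: [0.616, -0.1868, 0.0636]
tcp_rot: [2.261, 1.567, 0.804]
wrist_force: [-1.9, 8.7, 6.2]
opening: 0.0542
```

Seated on the rollers (Fz is rising, pad force about 8 N). Releasing.

Call:
jog_arm --deltas '[0.45, 0, 0, 0, 0, 0, 0, 0.45, 0, 0, 0, 0, 0, 0, 0.45, 0, 0, 0, 0, 0, 0, 0.8, 0, 0, 0, 0, 0, 0, 0.8, 0, 0, 0, 0, 0, 0, 0.8, 0, 0, 0, 0, 0, 0]'

```text
time_s: 14.5
position: [0.6155, -0.1893, 0.0625]
tcp_rot: [0.85, 1.569, -0.608]
wrist_force: [0.9, -0.2, -0.3]
opening: 0.0772
```

```bash
python3 - <<'E'
from h import *
w=model("wrist"); s=manip.sense(); im=imaging.get_image("wrist"); t=imaging.get_image("top"); np.savez("pics/w7.npz",im=im,**w); np.save("pics/top7.npy",t)
print(s["time_s"],s["position"],s["wrist_force"],s["opening"])
for k,c in((0,"wrist"),(1,"wrist")):
    n=("bottle_front","roller")[k]
    for d in imaging.masks_of(c,n):
        b=np.array(d["box"]); print(n,round(d["confidence"],2),np.round([b[0]-b[2]/2,b[1]-b[3]/2,b[0]+b[2]/2,b[1]+b[3]/2],1))
B=rings(); P=T(*ROL,np.c_[B[:,0],-.0515+B[:,2],.0745+B[:,1]]); h=proj(w,P); print("expected seated L T R B",h.min(0),h.max(0),"cap",h[180:].min(0),h[180:].max(0))
# purple cap pixels
hsv=cv2.cvtColor(im,cv2.COLOR_RGB2HSV); m=cv2.inRange(hsv,(112,100,30),(140,255,255)); n,l,st,ce=cv2.connectedComponentsWithStats(m); i=1+st[1:,4].argmax(); print("cap blob L T R B",st[i,0],st[i,1],st[i,0]+st[i,2],st[i,1]+st[i,3])
E
```

```text
14.5 [ 0.61554113 -0.18932119  0.06251362] [ 0.87550626 -0.16417761 -0.31561593] 0.07715984332833158
bottle_front 0.66 [191.6  83.6 319.  326.2]
roller 0.78 [147.6  30.9 362.6 335.7]
expected seated L T R B [189.82013815  88.97079439] [315.15619105 333.70474135] cap [202.13061497  88.97079439] [302.65351743 139.71429762]
cap blob L T R B 206 84 307 151
```

Call:
jog_arm --deltas '[1, -0.004, 0, 0, 0, 0, 0, 1, -0.008, 0, 0, 0, 0, 0, 1, -0.012, 0, 0, 0, 0, 0, 1, -0.015, 0, 0, 0, 0, 0, 1, -0.018, 0, 0, 0, 0, 0, 1, -0.018, 0, 0, 0, 0, 0, 1, -0.018, 0, 0, 0, 0, 0, 1, -0.015, 0, 0, 0, 0, 0, 1, 0, 0, 0, 0, 0, 0, 1, 0, 0, 0, 0, 0, 0]'

```text
time_s: 15.53
position: [0.6163, -0.1893, 0.1724]
tcp_rot: [1.044, 1.566, -0.414]
wrist_force: [-0.1, 0.1, 0.1]
opening: 0.0856
```

```bash
python3 - <<'E'
from h import *
w=model("wrist"); s=manip.sense(); im=imaging.get_image("wrist"); t=imaging.get_image("top"); sd=imaging.get_image("side")
print(s["time_s"],s["position"],s["wrist_force"])
a=im[:,90:430,::-1]; b=cv2.resize(t[140:285,175:360,::-1],(440,345),interpolation=cv2.INTER_CUBIC); d=cv2.resize(sd[195:280,140:310,::-1],(440,220),interpolation=cv2.INTER_CUBIC)
a=cv2.resize(a,(350,395)); c=np.zeros((565,790,3),np.uint8); c[:395,:350]=a; c[:345,350:]=b; c[345:,350:]=d; cv2.imwrite("pics/fin.png",c)
E
```

```text
15.5333 [ 0.61629613 -0.18925324  0.17236572] [-0.0945828   0.07060706  0.14483884]
```

View pics/fin.png

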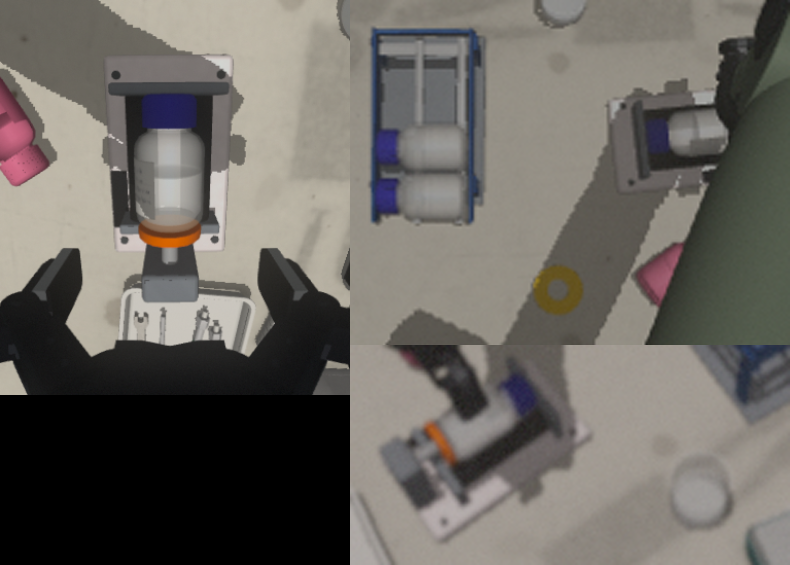

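Picture 12: the bottle lies on both rollers, cap against the stop (170,92) and base on the orange pad (170,235). The two other bottles are at the front of the lane, and the beaker and tape are in place. The robot touches nothing, so I'm handing in.

```bash
python3 -c "
from rig import manip; print(manip.hand_in())"
```

```text
the job is handed in; nothing more can be done
None
```

The front bottle is out of the lane and clamped in the roller, and I handed the job in at about 15.5 s of the 43 s.

**Last checks**
- **Clamping:** the final picture shows the bottle on both rollers, cap face at the grey stop and base pressing the orange pad. The pad force was about 8 N before I let go.
- **Lane:** the second bottle rolled to the front stops as soon as the first was lifted, and the third is right behind it.
- **Bystanders:** the beaker and tape roll show no sign of having moved. I judged this by eye and didn't measure them.
- **Robot:** the gripper is about 0.1 m above the bottle with no force on the wrist.

**What went wrong or disagreed**
- **Grasp:** it took three tries. On the first, the tool was pushed back with about 15 N and the grip looked short of the axis. On the second, 4 mm deeper, the upper finger apparently nipped the second bottle and the wrist force reached about 57 N (limit 120 N). Backing off 5 mm and tilting to 45° gave a clean grip. I can't say exactly how hard the fingertip pressed on that bottle.
- **Roller position:** the side camera put the roller about 5 mm away from where the top camera did. I used the top camera's fit, which the wrist view confirmed to within 1–3 mm.
- **Seated position:** just after release the cap appeared about 2 mm past its expected place. That is within the vision error, and the final picture shows the cap at the stop.

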